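# Flip the folding mirror open

## Robot

A 6-joint arm with a two-finger parallel gripper is mounted at the origin on the work surface. World frame = base frame: x ahead of the robot, y to its left, z up, the work surface at z = 0. Lengths are in m, angles in rad, forces in N, time in s.
With the tool pointing down it reaches from about 0.225 to 0.875 m from the base axis. Payload 3.4 kg.
Tool frame: the origin (TCP) lies at the very end of the fingers, on their centre line; the grasp point (between the pads) lies 19 mm behind it; z points along the fingers, y is the direction in which the jaws open and shut (so a half turn about z gives the same grasp; the last joint's range is limited). The gripper opens to 85 mm and grips with 20 to 120 N. Pads are 22 mm wide; open, the fingers measure 114 mm over their backs; the gripper's body (76 mm by 85 mm) begins 54 mm behind the grasp point. The pads swing forward as they close: fully open they stand 13 mm farther back than shut.
Start: joints at [-1.311, 0.276, 1.505, -0, 1.361, -0.121], TCP at [0.214, -0.534, 0.231] pointing down, gripper open.
Joint ranges: [-2.89, 2.89], [-0.75, 2.08], [0.22, 2.7], [-1.18, 4.32], [0.11, 2.71], [-2.7, 2.7]. Speed limits (rad/s): [2.57, 2.57, 3.14, 3.14, 3.14, 3.14].

## Interface

Orientations are given as a unit quaternion [w, x, y, z].
In Python, from rig import telemetry, optics, order gives the robot as it stands.
- The arm moves only by the shell command python3 -m creep 'ROWS' [FORCE]. ROWS is a JSON object of lists of equal length, an entry for each row: "slide": the shift along the world's x, y, z normalised to -1 to 1, where 1 is 0.15 m, a list of three; "twist": the turn, a rotation vector about the world's x, y, z normalised to -1 to 1, where 1 is 360 degrees, a list of three; "fingers": the gripper's target within -1 to 1 (fully open at 1, half-way at 0, shut at -1). A call has 1 to 20 rows; each row is the pose to reach, as a shift and turn from the pose commanded when the call began, turning the shorter way round; what a row does not reach only later rows make up. A row lasts 1/10 s, in which the tool goes at most 50 mm and 8.59 degrees, less where a joint would pass 70% of its speed; a pose out of reach is approached as far as the arm can. A call with a number of a shift or a turn outside -1 to 1 is refused whole. A call with a gripper value outside its range is refused whole. The fingers move at their own pace and stop on an object; FORCE is the grip in N (left out, the last holds). Time passes only in rows, so rows that repeat a pose let the fingers close. It gives the time, the measured TCP pose, the force and the opening at its end, in the units of the state.
- telemetry.get_state(): the state, without advancing time (a new reading comes with each control period).
- optics.get_image(name): name is "side" or "top" or "wrist"; returns a dict with "img" (420x560x3 uint8, blue, green, red), "depth" (420x560 float32, m along the optical axis (not along the pixel's ray), 0 where there is no reading), "fovy" (degrees; the focal length in pixels is half the picture's height over the tangent of half this angle, whatever the lens; pixels are square), "cx", "cy" (the principal point, pixels), "world_from_camera" (4x4, takes a point from camera to world coordinates). Camera axes: x right, y down, z forward; pixel columns grow to the right and rows downward; lengths in m; the calibration is good to about 2 mm. A picture is of the moment at which its call begins.
- order.sign_off(): hands the job in, once; it reports no verdict.
The state is a dict: "clock": time; "qpos": joint angles; "qd": joint speeds; "effort": joint torques, N m; "position": TCP position; "ee_rot": TCP orientation; "contact_force": force on the tool from outside, world axes, zero at the start; "moment": the same for the moment, N m; "width": finger opening in m.
Only numpy, scipy, OpenCV 4.12 (cv2) and the standard library are available. Lean on these libraries where they do the work, as an engineer would, in place of code of your own. Each camera call takes 0.05 s, during which the arm holds its last target.

## Task

The folding mirror on the washbasin counter stands slightly ajar. Push its leaf up with the fingertips from under its free edge and gently turn it over the spine until it lies fully flat, mirror side up, on the other half of the case, then move clear. Only push: do not take the leaf or the case between the fingers, do not lift or shove the case out of its place, and leave the cup, the box and the toothbrush where they are.

Things in the scene. Friction and masses are not known exactly. Their poses are not given: they have to be found in the camera images.
- mirror_case: Loose grey plastic case, 0.8 to 1.1 kg, 188 (x) by 150 (y) by 46 mm high; origin: centre of its underside, on the counter. Its -x half (to the left as the robot sees it, turned up to 35 degrees either way) is an open tray under the leaf, its +x half a solid flat block on which the leaf shall lie; outer walls at x = -94 and +94 mm. The spine runs along y, 50 mm up. Slides if pushed with over about 5 N.
- spine (a point): Middle of the hinge axis (spine), 50 mm above the counter, axes as the case's; the hinge axis is y.
- mirror_leaf (a joint): Angle of the leaf about the spine, rad: 0 = flat on the tray half (-x), pi/2 = upright, pi = fully flat on the solid half (+x); stops at 0 and pi. Starts ajar at 0.2 to 0.5. The hinge is stiff (0.13 N m friction): the leaf (0.12 kg) stays at any angle it is left and must be pushed all the way; about 2 N at the free edge moves it.
- leaf_mid (a point): Centre of the leaf, a white plastic plate 108 mm (its x) by 150 mm (its y) by 8 mm thick with a mirror on its underside when closed. It lies 61 mm from the hinge axis. x points from the free edge to the spine, y along the spine, z out of the plain back (up when closed, down when flipped).
- leaf_edge (a point): Middle of the leaf's free edge, 115 mm from the hinge axis, mid-thickness; same axes as leaf_mid. When closed the edge overhangs the case's outer wall by 21 mm, 46 mm above the counter, so a fingertip fits under it.
- cup: Bystander: loose red plastic cup, 72 mm across, 95 mm high, beside one end of the spine. Origin: centre of its underside.
- acrylic_box: Bystander: loose clear acrylic box with a lid, 60 x 90 x 38 mm, beside the other end of the spine (cup and box may swap ends). Origin: centre of its underside.
- toothbrush: Bystander: loose green toothbrush, 150 mm long (its x), 17 mm high, lying beyond the case's solid half. Origin: centre of its underside.

How it is judged:
By the outcome, as a careful person would: the job done as asked, in the order asked, and still so for the second after the job is handed in, with the robot touching nothing.
It also fails if it takes over 42 s, if anything falls off the work surface, if the arm or the gripper's body presses on something with over 40 N, if the wrist force passes 120 N, or if a joint passes its speed limit or range.

## Working session

There is one attempt and no reset: what is moved stays moved. The work goes in short steps, Python scripts to look and compute and a shell command to move; the robot and the scene stay as the last step left them, time stands still between calls to the robot, and variables do not carry over. Pictures are saved under pics/ and viewed, and the job is handed in when it is done.

```bash
ls; mkdir -p pics; python3 - <<'E'
from rig import telemetry, optics, order
import cv2,numpy as np
print(telemetry.get_state())
for n in ["top","side","wrist"]:
    d=optics.get_image(n); cv2.imwrite(f"pics/{n}0.png",d["img"]); np.savez(f"pics/{n}0.npz",**{k:v for k,v in d.items()})
    print(n,d["fovy"],d["cx"],d["cy"],np.round(d["world_from_camera"],3).tolist())
E
```

```text
pics
{'clock': 0.0, 'qpos': array([-1.31102786e+00,  2.76553045e-01,  1.50614806e+00, -4.06119356e-05,
        1.36072080e+00, -1.21012425e-01]), 'qd': array([-3.53062105e-04, -7.29729133e-04, -7.09135131e-04, -1.78600008e-06,
       -6.08266739e-04, -7.29359778e-04]), 'effort': array([ 3.32275033e-05, -4.16775334e+01, -2.45805234e+01, -4.56122543e-04,
        1.08080765e-02, -4.58512929e-06]), 'position': array([ 0.21352884, -0.53329058,  0.2304577 ]), 'ee_rot': array([-9.11050660e-04,  9.81929205e-01,  1.89246397e-01, -8.32120439e-05]), 'contact_force': array([-0.61639248,  1.08514149, -0.54573393]), 'moment': array([ 0.00019685, -0.04046112, -0.06489831]), 'width': 0.08566173307475589}
top 55.4710164358897 282.4737878717436 206.40079993414244 [[-0.019, -0.995, 0.093, 0.542], [-1.0, 0.02, 0.009, -0.051], [-0.011, -0.093, -0.996, 0.759], [0.0, 0.0, 0.0, 1.0]]
side 42.513158015234424 278.83001092995994 211.13729773537742 [[-0.998, -0.045, 0.043, 0.559], [-0.063, 0.702, -0.709, 0.544], [0.002, -0.711, -0.704, 0.64], [0.0, 0.0, 0.0, 1.0]]
wrist 68.18898906733932 282.6051642825101 206.66451482247592 [[0.372, -0.879, -0.299, 0.29], [-0.928, -0.353, -0.119, -0.503], [-0.001, 0.322, -0.947, 0.373], [0.0, 0.0, 0.0, 1.0]]
```

View pics/top0.png

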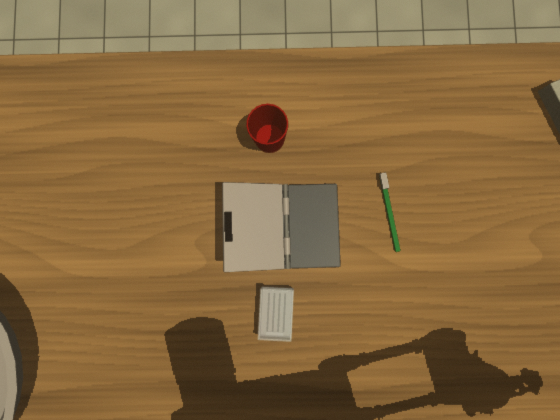

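View pics/side0.png

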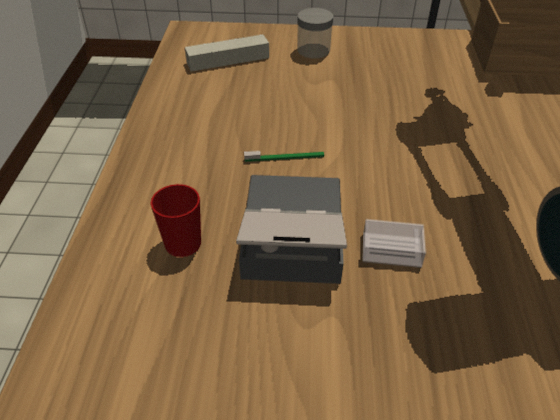

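The top view shows the leaf (white, cols 223–285, rows 182–271) with its free edge at col ~223. The solid half spans cols 288–340, the cup is at (267,125), the box at (276,314) and the brush at (390,212). Next I'll measure these.

```bash
cat > h.py <<'E'
import numpy as np,cv2
def cloud(d):
    dep=np.asarray(d["depth"],float);H,W=dep.shape;f=H/2/np.tan(np.radians(float(d["fovy"]))/2)
    v,u=np.mgrid[:H,:W];P=np.stack([(u-float(d["cx"]))/f*dep,(v-float(d["cy"]))/f*dep,dep],-1)
    T=np.asarray(d["world_from_camera"]);P=P@T[:3,:3].T+T[:3,3];P[dep<=0]=np.nan;return P
E
python3 - <<'E'
import numpy as np,cv2
from h import cloud
d=np.load("pics/top0.npz");P=cloud(d)
for n,(u,v) in dict(leafTL=(226,186),leafBL=(226,268),leafTR=(281,187),leafBR=(281,266),solTL=(291,187),solBL=(291,265),solTR=(335,187),solBR=(337,264),hinge1=(286,205),hinge2=(287,245),cuprim=(267,106),cupin=(265,130),box=(276,314),boxTL=(263,290),boxTR=(291,290),boxBR=(289,337),br1=(384,176),br2=(397,247),table=(150,230)).items():
    print(n,np.round(P[v,u],4))
img=d["img"].astype(int);hsv=cv2.cvtColor(d["img"],cv2.COLOR_BGR2HSV)
# leaf mask
m=(P[...,2]>0.03)&(P[...,2]<.15);m[:150]=0;m[285:]=0;m[:,:200]=0;m[:,360:]=0
leaf=m&(img.min(-1)>120)
sol=m&(img.max(-1)<110)
sol[:,:292]=0
for nm,k in (("leaf",leaf),("sol",sol)):
    q=P[k];c=q.mean(0);A=np.c_[q[:,:2],np.ones(len(q))];co=np.linalg.lstsq(A,q[:,2],rcond=None)[0]
    r=q[:,2]-A@co
    print(nm,k.sum(),c,"plane",co,"res",r.std(),"tilt",np.degrees(np.arctan(np.hypot(*co[:2]))),"dir",np.degrees(np.arctan2(co[1],co[0])))
    print(np.round(cv2.boxPoints(cv2.minAreaRect((q[:,:2]*1000).astype(np.float32))),1).tolist())
E
```

```text
leafTL [0.64   0.0492 0.0976]
leafBL [0.5042 0.0496 0.0998]
leafTR [ 0.6421 -0.0424  0.0583]
leafBR [ 0.5035 -0.0398  0.0569]
solTL [ 0.6436 -0.0603  0.0454]
solBL [ 0.5043 -0.0574  0.0453]
solTR [ 0.6418 -0.1393  0.0467]
solBR [ 0.5046 -0.1387  0.0455]
hinge1 [ 0.6104 -0.0506  0.0532]
hinge2 [ 0.5397 -0.051   0.0553]
cuprim [ 0.7786 -0.0213  0.0909]
cupin [ 0.7612 -0.0129  0.0058]
box [ 0.4181 -0.0291  0.0357]
boxTL [ 0.4602 -0.0064  0.0333]
boxTR [ 0.4596 -0.0566  0.0355]
boxBR [ 0.3776 -0.0513  0.034 ]
br1 [ 0.6653 -0.2359  0.0146]
br2 [ 0.532  -0.2566  0.0061]
table [ 0.5729  0.2098 -0.0012]
leaf 4860 [0.57229506 0.00301815 0.07657799] plane [-0.00341272  0.42856968  0.07723758] res 0.0012340813627784238 tilt 23.19916348368065 dir 90.45623921861502
[[498.70001220703125, 52.900001525878906], [499.20001220703125, -53.29999923706055], [647.2999877929688, -52.5], [646.7000122070312, 53.599998474121094]]
sol 3246 [ 0.58251521 -0.09803713  0.04538759] plane [0.00189778 0.00230862 0.04450844] res 0.0012153387178420979 tilt 0.17122953096458435 dir 50.57837401185406
[[497.20001220703125, -143.3000030517578], [647.7000122070312, -146.39999389648438], [649.5, -62.20000076293945], [499.0, -59.0]]
```

View pics/wrist0.png

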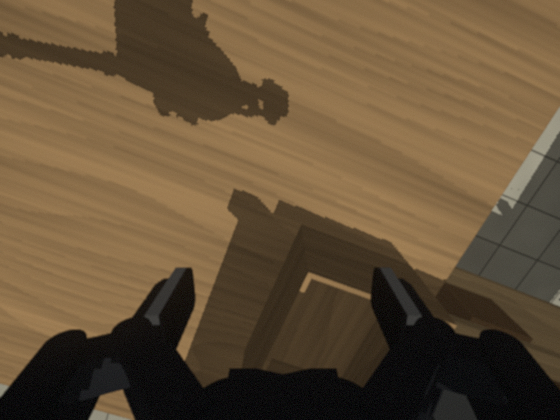

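```bash
python3 - <<'E'
import numpy as np
from scipy.spatial.transform import Rotation as R
q=[-1.31102786,.27655,1.50615,0,1.36072,-.121012]
ee=R.from_quat([9.81929205e-01,1.89246397e-01,-8.3e-05,-9.11e-4])
def fk(q): return R.from_euler('z',q[0])*R.from_euler('y',q[1]+q[2])*R.from_euler('z',q[3])*R.from_euler('y',q[4])*R.from_euler('z',q[5])
C=fk(q).inv()*ee; print("C",np.round(C.as_matrix(),3))
for e in (20,30,45,60):
  for rx,name in (((0,np.sin(np.radians(e)),0),''),):
    pass
  z=np.array([0,-np.cos(np.radians(e)),-np.sin(np.radians(e))])
  for roll in (0,90,180,270):
    y=np.array([-1,0,0]);x=np.cross(y,z);T=R.from_matrix(np.c_[x,y,z])*R.from_euler('z',roll,degrees=True)
    for j1 in (15,26):
     for a in (90,110,125):
      M=(R.from_euler('z',j1,degrees=True)*R.from_euler('y',a,degrees=True)).inv()*T*C.inv()
      j4,j5,j6=M.as_euler('ZYZ',degrees=True)
      j6=(j6+180)%360-180
      ok=-67<j4<246 and 7<j5<155 and -154<j6<154
      print(e,roll,j1,a,np.round([j4,j5,j6]),"xup",np.round(T.as_matrix()[2,0],2),ok)
E
```

```text
C [[ 0. -1.  0.]
 [ 1.  0. -0.]
 [ 0.  0.  1.]]
20 0 15 90 [ -69.  104. -175.] xup 0.94 False
20 0 15 110 [ -66.   96. -156.] xup 0.94 False
20 0 15 125 [ -65.   90. -142.] xup 0.94 True
20 0 26 90 [ -68.  114. -171.] xup 0.94 False
20 0 26 110 [ -61.  106. -151.] xup 0.94 True
20 0 26 125 [ -59.   98. -138.] xup 0.94 True
20 90 15 90 [-69. 104. -85.] xup 0.0 False
20 90 15 110 [-66.  96. -66.] xup 0.0 True
20 90 15 125 [-65.  90. -52.] xup 0.0 True
20 90 26 90 [-68. 114. -81.] xup 0.0 False
20 90 26 110 [-61. 106. -61.] xup 0.0 True
20 90 26 125 [-59.  98. -48.] xup 0.0 True
20 180 15 90 [-69. 104.   5.] xup -0.94 False
20 180 15 110 [-66.  96.  24.] xup -0.94 True
20 180 15 125 [-65.  90.  38.] xup -0.94 True
20 180 26 90 [-68. 114.   9.] xup -0.94 False
20 180 26 110 [-61. 106.  29.] xup -0.94 True
20 180 26 125 [-59.  98.  42.] xup -0.94 True
20 270 15 90 [-69. 104.  95.] xup -0.0 False
20 270 15 110 [-66.  96. 114.] xup -0.0 True
20 270 15 125 [-65.  90. 128.] xup -0.0 True
20 270 26 90 [-68. 114.  99.] xup -0.0 False
20 270 26 110 [-61. 106. 119.] xup -0.0 True
20 270 26 125 [-
[... 2541 characters left out ...]
15 125 [-32.  67. -59.] xup 0.0 True
60 90 26 90 [-27. 103. -67.] xup 0.0 True
60 90 26 110 [-27.  85. -58.] xup 0.0 True
60 90 26 125 [-28.  72. -51.] xup 0.0 True
60 180 15 90 [-29.  97.  13.] xup -0.5 True
60 180 15 110 [-29.  80.  23.] xup -0.5 True
60 180 15 125 [-32.  67.  31.] xup -0.5 True
60 180 26 90 [-27. 103.  23.] xup -0.5 True
60 180 26 110 [-27.  85.  32.] xup -0.5 True
60 180 26 125 [-28.  72.  39.] xup -0.5 True
60 270 15 90 [-29.  97. 103.] xup -0.0 True
60 270 15 110 [-29.  80. 113.] xup -0.0 True
60 270 15 125 [-32.  67. 121.] xup -0.0 True
60 270 26 90 [-27. 103. 113.] xup -0.0 True
60 270 26 110 [-27.  85. 122.] xup -0.0 True
60 270 26 125 [-28.  72. 129.] xup -0.0 True
```

```bash
python3 -m creep '{"slide":[[0.2,0.5,0.5],[0.38,0.98,0.7],[0.38,0.98,0.7],[0.38,0.98,0.7],[0.38,0.98,0.7]],"twist":[[0,0,0.02],[0,0,0.088],[0,0,0.088],[0,0,0.088],[0,0,0.088]],"fingers":[-1,-1,-1,-1,-1]}' 20 && python3 -m creep '{"slide":[[0.38,0.98,0],[0.38,0.98,0],[0.38,0.98,0],[0.38,0.98,0]],"twist":[[0,0,0.088],[0,0,0.088],[0,0,0.088],[0,0,0.088]],"fingers":[-1,-1,-1,-1]}' && python3 -m creep '{"slide":[[0.38,0.98,0],[0.38,0.98,0],[0.38,0.98,0],[0.38,0.98,0]],"twist":[[0,0,0.088],[0,0,0.088],[0,0,0.088],[0,0,0.088]],"fingers":[-1,-1,-1,-1]}'; python3 -c "
from rig import telemetry as t;print(t.get_state()['qpos'])"
```

```text
clock: 0.65
position: [0.2723, -0.384, 0.3399]
ee_rot: [0.003, 0.892, 0.452, 0.001]
contact_force: [0.2, -0.5, 0.5]
width: 0.0122
clock: 1.05
position: [0.3283, -0.2356, 0.3359]
ee_rot: [-0.001, 0.733, 0.68, 0.001]
contact_force: [-0.2, -0.2, 0.2]
width: -0.0005
clock: 1.45
position: [0.3857, -0.0886, 0.3357]
ee_rot: [-0.001, 0.519, 0.855, 0.001]
contact_force: [0.2, -0.2, -0.7]
width: -0.0001
[-0.40452373 -0.04845289  1.63160608  0.00276026  1.55947972 -0.88370369]
```

```bash
python3 -m creep '{"slide":[[0.5,0.98,0],[0.5,0.98,0],[0.5,0.98,0],[0.5,0.98,0]],"twist":[[0,0,0.088],[0,0,0.088],[0,0,0.088],[0,0,0.088]],"fingers":[-1,-1,-1,-1]}' && python3 -m creep '{"slide":[[0.4,1,0],[0.4,1,0],[0.4,1,0],[0.4,1,0]],"twist":[[0,0,0.086],[0,0,0.086],[0,0,0.086],[0,0,0.086]],"fingers":[-1,-1,-1,-1]}' ; python3 -c "
from rig import telemetry as t;from scipy.spatial.transform import Rotation as R
s=t.get_state();print(s['qpos']);w,x,y,z=s['ee_rot'];print(R.from_quat([x,y,z,w]).as_matrix().round(3))"
```

```text
clock: 1.85
position: [0.4615, 0.0576, 0.3351]
ee_rot: [-0.001, 0.267, 0.964, 0.001]
contact_force: [-0.8, -1.1, -1.1]
width: 0.0001
clock: 2.25
position: [0.5216, 0.2082, 0.3342]
ee_rot: [-0.001, 0.001, 1.0, 0.001]
contact_force: [0.0, -1.0, -0.1]
width: -0.0
[ 0.25461571  0.21669899  1.33665362  0.00198146  1.5890459  -1.3147419 ]
[[-1.     0.001 -0.001]
 [ 0.001  1.     0.002]
 [ 0.001  0.002 -1.   ]]
```

```bash
python3 -m creep '{"slide":[[0.34,0,-0.2],[0.34,0,-0.2],[0.34,0,-0.4],[0.34,0,-0.6],[0.34,0,-0.6],[0.34,-0.1,-0.6],[0.34,-0.2,-0.6],[0.34,-0.2,-0.6],[0.34,-0.2,-0.6],[0.34,-0.2,-0.6]],"twist":[[-0.175,0,0],[-0.175,0,0],[-0.175,0,0],[-0.175,0,0],[-0.175,0,0],[-0.175,0,0],[-0.175,0,0],[-0.175,0,0],[-0.175,0,0],[-0.175,0,0]],"fingers":[-1,-1,-1,-1,-1,-1,-1,-1,-1,-1]}' ; python3 - <<'E'
from rig import telemetry as t,optics;from scipy.spatial.transform import Rotation as R
import cv2
s=t.get_state();print(s['qpos']);w,x,y,z=s['ee_rot'];print(R.from_quat([x,y,z,w]).as_matrix().round(3))
d=optics.get_image("side");cv2.imwrite("pics/side1.png",d["img"])
d=optics.get_image("top");cv2.imwrite("pics/top1.png",d["img"])
E
```

```text
clock: 3.25
position: [0.5712, 0.1741, 0.2455]
ee_rot: [0.002, 0.004, 0.853, -0.522]
contact_force: [0.3, -0.3, 0.2]
width: 0.0002
[ 0.62606854  0.66955794  1.3008921  -0.8596021   1.88013462 -0.89201274]
[[-1.     0.008 -0.   ]
 [ 0.004  0.454 -0.891]
 [-0.007 -0.891 -0.454]]
```

View pics/side1.png

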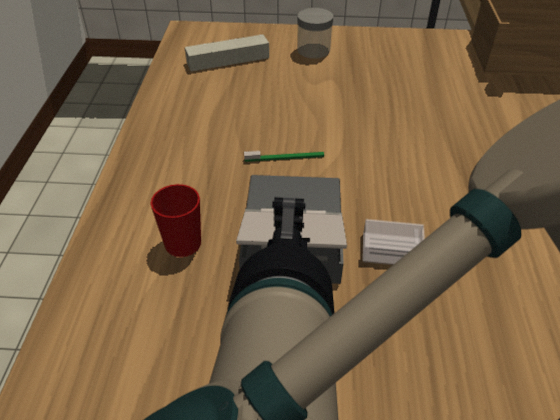

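View pics/top1.png

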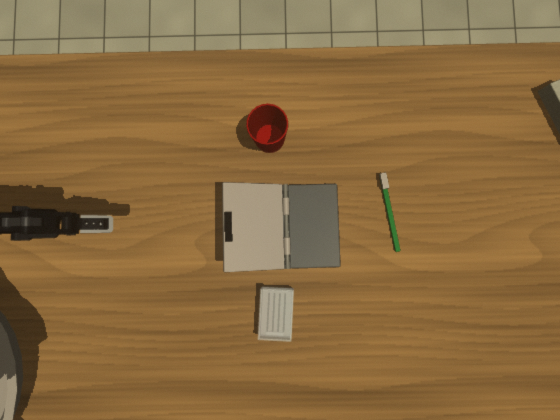

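Side view: closed fingers are lined up with the leaf's middle (about (288,215)). Top view: the fingertip is at (112,224) and nothing has moved. Now I lower the tip, insert it under the edge and check.

```bash
python3 -m creep '{"slide":[[0.01,-0.12,-0.3],[0.01,-0.25,-0.6],[0.01,-0.37,-0.9],[0.01,-0.37,-0.94],[0.01,-0.37,-0.94]],"twist":[[0,0,0],[0,0,0],[0,0,0],[0,0,0],[0,0,0]],"fingers":[-1,-1,-1,-1,-1]}' && python3 -m creep '{"slide":[[0,-0.1,-0.05],[0,-0.2,-0.1],[0,-0.3,-0.15],[0,-0.4,-0.2],[0,-0.475,-0.242],[0,-0.475,-0.242]],"twist":[[0,0,0],[0,0,0],[0,0,0],[0,0,0],[0,0,0],[0,0,0]],"fingers":[-1,-1,-1,-1,-1,-1]}'; python3 - <<'E'
from rig import telemetry as t,optics
import cv2
print(t.get_state()['qpos'])
for n in("side","top","wrist"):
  d=optics.get_image(n);cv2.imwrite(f"pics/{n}2.png",d["img"])
E
```

```text
clock: 3.85
position: [0.5725, 0.1181, 0.106]
ee_rot: [0.002, 0.004, 0.852, -0.523]
contact_force: [0.4, -0.2, 1.5]
width: 0.0002
clock: 4.45
position: [0.5713, 0.0453, 0.0683]
ee_rot: [0.001, 0.004, 0.852, -0.523]
contact_force: [-0.2, -0.1, -0.5]
width: 0.0002
[ 0.47214098  0.77538846  1.63185954 -0.91764267  1.50791267 -0.63368135]
```

View pics/top2.png

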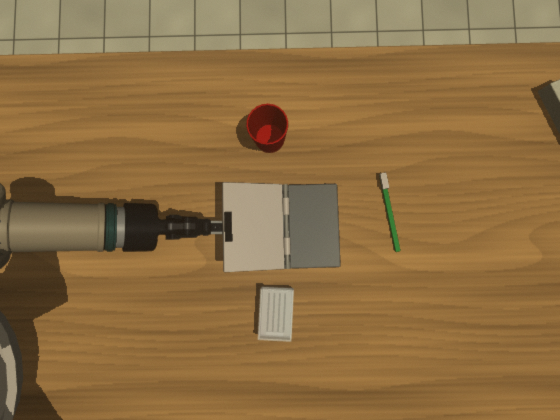

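View pics/wrist2.png

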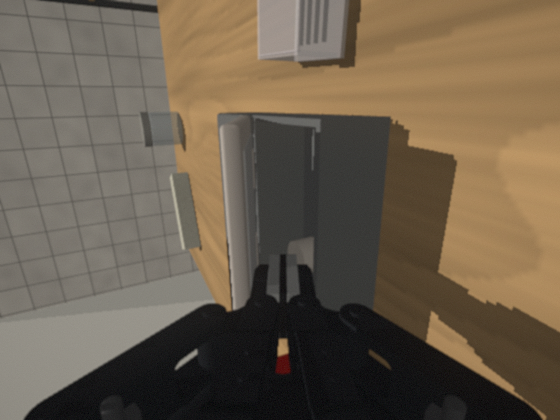

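Top view: fingers enter under the free edge at (222,227), about central. Wrist view: the tip at (283,270) sits between the leaf and the tray wall, touching nothing. I'll compute the arc.

```bash
cat > arc.py <<'E'
import numpy as np
SP=np.array([-.0515,.050])
def elev(th): return np.interp(th,[23,45,90,135,180],[27,34,52,70,80])
def tcp(th,w=.010,rho=.098,press=0):
    e=np.radians(elev(th));t=np.radians(th)
    n=np.array([np.sin(t),-np.cos(t)])          # out of mirror side
    c=SP+rho*np.array([np.cos(t),np.sin(t)])+(.004-press)*n
    u=np.array([-np.sin(e),np.cos(e)])
    # deepest corner against the leaf
    k=1 if u@-n>0 else -1
    return c-k*w*u
def table(ths,base,e0,**k):
    for th in ths:
        p=tcp(th,**k)-base
        print(th,"e%.1f"%elev(th),np.round(p/.15,3),"tw %.4f"%((elev(th)-e0)/360))
E
python3 - <<'E'
from arc import *
print(tcp(23.2),tcp(180))
table(range(24,85,3),np.array([.0476,.0677]),27)
E
```

```text
[0.04470083 0.07602475] [-0.15934808  0.05573648]
24 e27.3 [-0.022  0.064] tw 0.0009
27 e28.3 [-0.035  0.096] tw 0.0035
30 e29.2 [-0.049  0.127] tw 0.0062
33 e30.2 [-0.065  0.158] tw 0.0088
36 e31.1 [-0.082  0.187] tw 0.0115
39 e32.1 [-0.101  0.216] tw 0.0141
42 e33.0 [-0.121  0.243] tw 0.0168
45 e34.0 [-0.143  0.27 ] tw 0.0194
48 e35.2 [-0.165  0.295] tw 0.0228
51 e36.4 [-0.189  0.319] tw 0.0261
54 e37.6 [-0.214  0.342] tw 0.0294
57 e38.8 [-0.241  0.363] tw 0.0328
60 e40.0 [-0.268  0.383] tw 0.0361
63 e41.2 [-0.296  0.402] tw 0.0394
66 e42.4 [-0.326  0.419] tw 0.0428
69 e43.6 [-0.356  0.434] tw 0.0461
72 e44.8 [-0.386  0.448] tw 0.0494
75 e46.0 [-0.418  0.46 ] tw 0.0528
78 e47.2 [-0.45  0.47] tw 0.0561
81 e48.4 [-0.482  0.479] tw 0.0594
84 e49.6 [-0.515  0.486] tw 0.0628
```

```bash
python3 -m creep '{"slide":[[0,-0.022,0.064],[0,-0.035,0.096],[0,-0.049,0.127],[0,-0.065,0.158],[0,-0.082,0.187],[0,-0.101,0.216],[0,-0.121,0.243],[0,-0.143,0.270],[0,-0.165,0.295],[0,-0.165,0.295]],"twist":[[0.001,0,0],[0.0035,0,0],[0.006,0,0],[0.009,0,0],[0.0115,0,0],[0.014,0,0],[0.017,0,0],[0.0195,0,0],[0.023,0,0],[0.023,0,0]],"fingers":[-1,-1,-1,-1,-1,-1,-1,-1,-1,-1]}'; cat > look.py <<'E'
import sys,numpy as np,cv2
from rig import optics,telemetry
from h import cloud
k=sys.argv[1]
s=telemetry.get_state();print(s["clock"],np.round(s["position"],4),np.round(s["contact_force"],2),np.round(s["qpos"],2))
for n in("side","top","wrist"):
    d=optics.get_image(n);cv2.imwrite(f"pics/{n}{k}.png",d["img"])
    if n=="top":
        P=cloud(d);img=d["img"].astype(int)
        m=(P[...,2]>0.062)&(P[...,0]>.49)&(P[...,0]<.66)&(abs(P[...,0]-.573)>.04)&(P[...,1]<.07)&(P[...,1]>-.18)
        q=P[m]
        if len(q)>50:
            th=np.degrees(np.arctan2(q[:,2]-.05,q[:,1]+.0515));print("leaf n",len(q),"angle med",np.median(th),"r max",np.percentile(np.hypot(q[:,2]-.05,q[:,1]+.0515),97))
E
python3 look.py 3
```

```text
clock: 5.6
position: [0.5723, 0.0218, 0.1148]
ee_rot: [0.002, 0.005, 0.888, -0.459]
contact_force: [0.1, -0.3, 0.0]
width: -0.0004
5.6 [0.5723 0.0218 0.1148] [ 0.14 -0.3   0.02] [ 0.4   0.63  1.65 -0.86  1.44 -0.77]
leaf n 1905 angle med 52.45590827884829 r max 0.11567917044106844
```

View pics/side3.png

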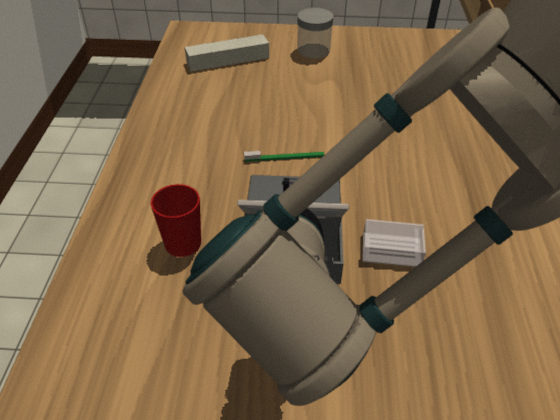

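View pics/wrist3.png

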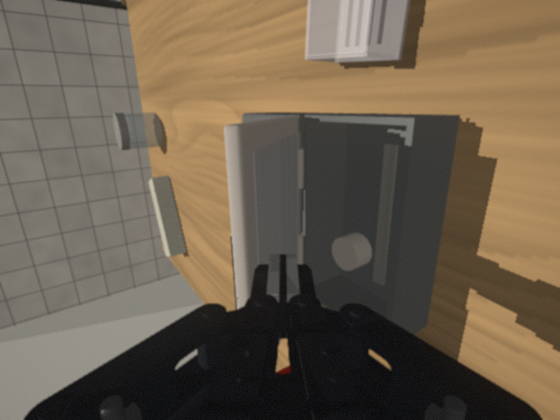

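The leaf is at ~50° and follows the tip; the case, cup, box and brush haven't moved (side view: case corners as before). Continuing.

```bash
python3 - <<'E'
from arc import *
table(range(51,109,3),np.array([.0476-.165*.15,.0677+.295*.15]),35.28)
E
```

```text
51 e36.4 [-0.024  0.024] tw 0.0031
54 e37.6 [-0.049  0.047] tw 0.0064
57 e38.8 [-0.076  0.068] tw 0.0098
60 e40.0 [-0.103  0.088] tw 0.0131
63 e41.2 [-0.131  0.107] tw 0.0164
66 e42.4 [-0.161  0.124] tw 0.0198
69 e43.6 [-0.191  0.139] tw 0.0231
72 e44.8 [-0.221  0.153] tw 0.0264
75 e46.0 [-0.253  0.165] tw 0.0298
78 e47.2 [-0.285  0.175] tw 0.0331
81 e48.4 [-0.317  0.184] tw 0.0364
84 e49.6 [-0.35   0.191] tw 0.0398
87 e50.8 [-0.383  0.196] tw 0.0431
90 e52.0 [-0.416  0.199] tw 0.0464
93 e53.2 [-0.45   0.201] tw 0.0498
96 e54.4 [-0.483  0.201] tw 0.0531
99 e55.6 [-0.517  0.199] tw 0.0564
102 e56.8 [-0.55   0.195] tw 0.0598
105 e58.0 [-0.582  0.19 ] tw 0.0631
108 e59.2 [-0.615  0.182] tw 0.0664
```

```bash
python3 -m creep '{"slide":[[0,-0.024,0.024],[0,-0.049,0.047],[0,-0.076,0.068],[0,-0.103,0.088],[0,-0.131,0.107],[0,-0.161,0.124],[0,-0.191,0.139],[0,-0.221,0.153],[0,-0.253,0.165],[0,-0.285,0.175],[0,-0.317,0.184],[0,-0.350,0.191],[0,-0.383,0.196],[0,-0.416,0.199],[0,-0.45,0.201],[0,-0.483,0.201],[0,-0.517,0.199],[0,-0.55,0.195],[0,-0.582,0.19],[0,-0.615,0.182]],"twist":[[0.003,0,0],[0.0065,0,0],[0.01,0,0],[0.013,0,0],[0.0165,0,0],[0.02,0,0],[0.023,0,0],[0.0265,0,0],[0.03,0,0],[0.033,0,0],[0.0365,0,0],[0.04,0,0],[0.043,0,0],[0.0465,0,0],[0.05,0,0],[0.053,0,0],[0.0565,0,0],[0.06,0,0],[0.063,0,0],[0.0665,0,0]],"fingers":[-1,-1,-1,-1,-1,-1,-1,-1,-1,-1,-1,-1,-1,-1,-1,-1,-1,-1,-1,-1]}'; python3 look.py 4
python3 - <<'E'
from arc import *
table(range(111,169,3),np.array([.0476-.78*.15,.0677+.477*.15]),35.28+.0665*360)
E
```

```text
clock: 7.75
position: [0.5722, -0.0701, 0.1406]
ee_rot: [0.001, 0.004, 0.964, -0.265]
contact_force: [0.2, 0.6, 1.0]
width: -0.0
7.75 [ 0.5722 -0.0701  0.1406] [0.18 0.58 1.  ] [ 0.08  0.4   1.69 -0.59  1.17 -1.21]
leaf n 3472 angle med 76.6807101808188 r max 0.5061374591576905
111 e60.4 [-0.032 -0.008] tw 0.0033
114 e61.6 [-0.063 -0.019] tw 0.0066
117 e62.8 [-0.094 -0.031] tw 0.0099
120 e64.0 [-0.124 -0.045] tw 0.0133
123 e65.2 [-0.154 -0.061] tw 0.0166
126 e66.4 [-0.182 -0.077] tw 0.0199
129 e67.6 [-0.209 -0.096] tw 0.0233
132 e68.8 [-0.236 -0.116] tw 0.0266
135 e70.0 [-0.261 -0.137] tw 0.0299
138 e70.7 [-0.285 -0.16 ] tw 0.0318
141 e71.3 [-0.308 -0.184] tw 0.0336
144 e72.0 [-0.33 -0.21] tw 0.0355
147 e72.7 [-0.35  -0.237] tw 0.0374
150 e73.3 [-0.369 -0.264] tw 0.0392
153 e74.0 [-0.387 -0.293] tw 0.0411
156 e74.7 [-0.402 -0.323] tw 0.0429
159 e75.3 [-0.417 -0.353] tw 0.0448
162 e76.0 [-0.429 -0.384] tw 0.0466
165 e76.7 [-0.44  -0.416] tw 0.0485
168 e77.3 [-0.579 -0.418] tw 0.0503
```

```bash
python3 -c "
import cv2,numpy as np
a=[cv2.resize(cv2.imread(f'pics/{n}4.png'),(400,300)) for n in('side','wrist')]
cv2.imwrite('pics/c4.png',np.hstack(a))"
```

```text
(no output)
```

View pics/c4.png

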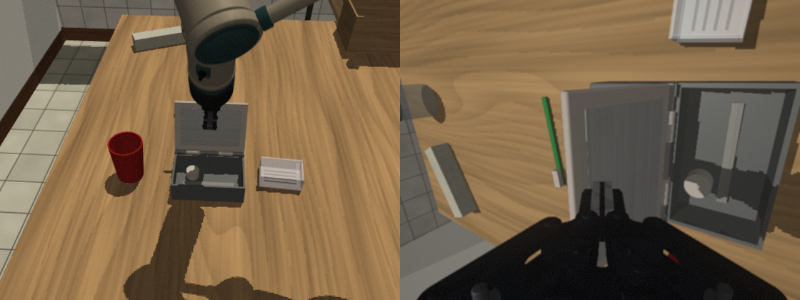

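View pics/top4.png

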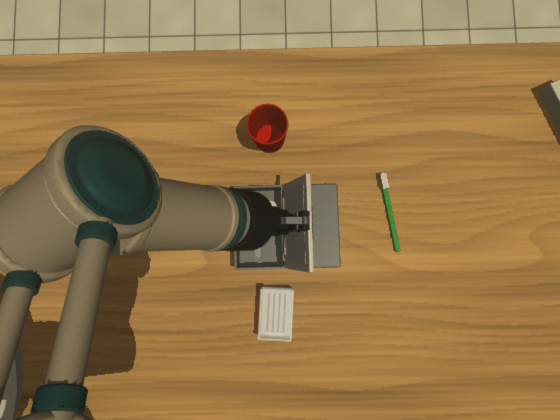

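Leaf is past upright at ~105°, with the tip on the mirror face (top view (290,222)). The case edge is still at col 340. Continuing to 162°.

```bash
python3 -m creep '{"slide":[[0,-0.032,-0.008],[0,-0.063,-0.019],[0,-0.094,-0.031],[0,-0.124,-0.045],[0,-0.154,-0.061],[0,-0.182,-0.077],[0,-0.209,-0.096],[0,-0.236,-0.116],[0,-0.261,-0.137],[0,-0.285,-0.16],[0,-0.308,-0.184],[0,-0.33,-0.21],[0,-0.35,-0.237],[0,-0.369,-0.264],[0,-0.387,-0.293],[0,-0.402,-0.323],[0,-0.417,-0.353],[0,-0.429,-0.384],[0,-0.429,-0.384]],"twist":[[0.0033,0,0],[0.0066,0,0],[0.01,0,0],[0.0133,0,0],[0.0166,0,0],[0.02,0,0],[0.0233,0,0],[0.0266,0,0],[0.03,0,0],[0.032,0,0],[0.0336,0,0],[0.0355,0,0],[0.0374,0,0],[0.0392,0,0],[0.041,0,0],[0.043,0,0],[0.0448,0,0],[0.0466,0,0],[0.0466,0,0]],"fingers":[-1,-1,-1,-1,-1,-1,-1,-1,-1,-1,-1,-1,-1,-1,-1,-1,-1,-1,-1]}'; python3 look.py 5;python3 -c "
import cv2,numpy as np
a=[cv2.resize(cv2.imread(f'pics/{n}5.png'),(400,300)) for n in('side','wrist','top')]
cv2.imwrite('pics/c5.png',np.vstack([np.hstack(a[:2]),np.hstack([a[2],a[2]*0])]))"
```

```text
clock: 9.8
position: [0.5716, -0.1343, 0.0821]
ee_rot: [-0.0, 0.005, 0.993, -0.121]
contact_force: [0.8, -0.1, 0.3]
width: -0.0001
9.8 [ 0.5716 -0.1343  0.0821] [ 0.83 -0.13  0.26] [-0.2   0.41  1.74 -0.29  0.97 -1.6 ]
leaf n 4224 angle med 92.58723810132732 r max 0.4586879809303567
```

View pics/c5.png

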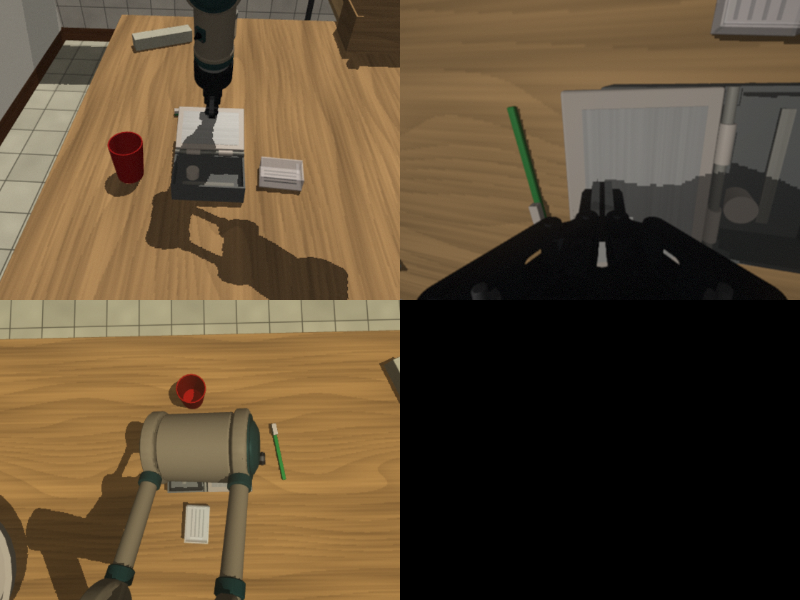

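```bash
python3 -m creep '{"slide":[[0,-0.01,-0.02],[0,-0.02,-0.04],[0,-0.03,-0.06],[0,-0.04,-0.08],[0,-0.048,-0.1],[0,-0.055,-0.12],[0,-0.06,-0.135],[0,-0.06,-0.15],[0,-0.06,-0.16],[0,-0.06,-0.17],[0,-0.06,-0.17]],"twist":[[0.001,0,0],[0.002,0,0],[0.003,0,0],[0.004,0,0],[0.005,0,0],[0.006,0,0],[0.006,0,0],[0.006,0,0],[0.006,0,0],[0.006,0,0],[0.006,0,0]],"fingers":[-1,-1,-1,-1,-1,-1,-1,-1,-1,-1,-1]}'; python3 -m creep '{"slide":[[0,0,-0.01],[0,0,-0.01]],"twist":[[0,0,0],[0,0,0]],"fingers":[-1,-1]}'
```

```text
clock: 11.05
position: [0.5721, -0.1429, 0.0573]
ee_rot: [0.0, 0.004, 0.995, -0.103]
contact_force: [0.6, 0.0, -0.2]
width: -0.0004
clock: 11.25
position: [0.5722, -0.1429, 0.0558]
ee_rot: [0.0, 0.004, 0.995, -0.103]
contact_force: [-0.8, -0.4, -0.4]
width: -0.0004
```

```bash
for i in 1; do python3 -m creep '{"slide":[[0,0,-0.008],[0,0,-0.008]],"twist":[[0,0,0],[0,0,0]],"fingers":[-1,-1]}'; done; python3 -m creep '{"slide":[[0,0,-0.008],[0,0,-0.008]],"twist":[[0,0,0],[0,0,0]],"fingers":[-1,-1]}'
```

```text
clock: 11.45
position: [0.5722, -0.1429, 0.0552]
ee_rot: [0.001, 0.004, 0.995, -0.103]
contact_force: [-1.2, 0.2, 2.6]
width: 0.0005
clock: 11.65
position: [0.5723, -0.1429, 0.0549]
ee_rot: [0.001, 0.004, 0.995, -0.103]
contact_force: [-2.8, 2.2, 8.9]
width: 0.0002
```

Force has risen to 8.9 N with hardly any motion, so the leaf is on its stop. Lifting clear and checking.

```bash
python3 -m creep '{"slide":[[0,0,0.03],[0,0,0.1],[0,0,0.3],[0,0,0.6],[0,0,0.9],[0,0,1],[0,0,1]],"twist":[[0,0,0],[0,0,0],[0,0,0],[0,0,0],[0,0,0],[0,0,0],[0,0,0]],"fingers":[-1,-1,-1,-1,-1,-1,-1]}'; python3 -m creep '{"slide":[[-0.3,0,0.3],[-0.6,0,0.5],[-0.8,0,0.6],[-1,0,0.6],[-1,0,0.6]],"twist":[[0,0,0],[0,0,0],[0,0,0],[0,0,0],[0,0,0]],"fingers":[-1,-1,-1,-1,-1]}'; python3 -m creep '{"slide":[[-0.3,-0.3,0],[-0.6,-0.6,0],[-0.9,-0.9,0],[-1,-1,0],[-1,-1,0]],"twist":[[0,0,0],[0,0,0],[0,0,0],[0,0,0],[0,0,0]],"fingers":[-1,-1,-1,-1,-1]}';python3 look.py 6
```

```text
clock: 12.35
position: [0.5742, -0.1434, 0.2074]
ee_rot: [0.004, 0.005, 0.995, -0.104]
contact_force: [-0.8, -0.1, -0.3]
width: 0.0001
clock: 12.85
position: [0.4178, -0.1421, 0.2932]
ee_rot: [-0.001, 0.005, 0.995, -0.103]
contact_force: [1.4, -0.8, 0.2]
width: 0.0
clock: 13.35
position: [0.2687, -0.2955, 0.2921]
ee_rot: [-0.001, 0.007, 0.995, -0.103]
contact_force: [1.2, 0.6, 0.0]
width: 0.0001
13.35 [ 0.2687 -0.2955  0.2921] [1.21 0.6  0.04] [-0.89 -0.11  1.81 -0.14  1.29 -2.41]
```

View pics/top6.png

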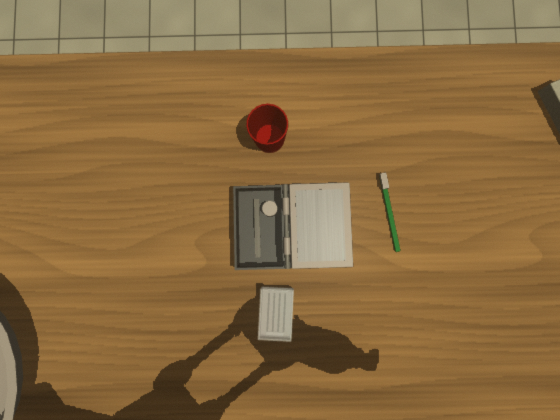

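View pics/side6.png

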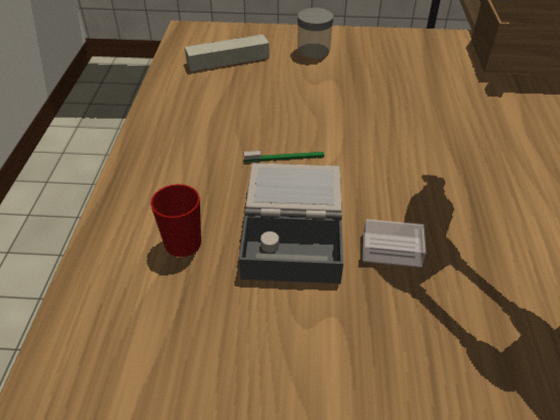

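The leaf lies mirror side up over the solid half (top view cols 290–352), with the cup, box and brush at the same pixels as before. Next: measuring how flat it is and whether anything shifted.

```bash
python3 - <<'E'
import numpy as np,cv2
from rig import optics
from h import cloud
a=np.load("pics/top0.npz")
Q=[]
for i in range(3):
    d=optics.get_image("top");P=cloud(d);Q.append(P[190:262,296:346].reshape(-1,3))
q=np.vstack(Q);q=q[np.isfinite(q).all(1)]
A=np.c_[q[:,:2],np.ones(len(q))];co=np.linalg.lstsq(A,q[:,2],rcond=None)[0]
print("leaf z",q[:,2].mean(),"slope deg x,y",np.degrees(co[:2]))
I0,I1=a["img"],d["img"]
df=cv2.absdiff(I0,I1).max(-1)
for n,(u0,u1,v0,v1) in dict(cup=(240,295,98,158),box=(255,298,284,345),brush=(376,404,170,254),caseFront=(286,340,262,272),hinge=(284,290,190,262)).items():
    s=cv2.cvtColor(I0,6)[v0:v1,u0:u1].astype(np.float32);t=cv2.cvtColor(I1,6)[v0:v1,u0:u1].astype(np.float32)
    print(n,"mean diff",df[v0:v1,u0:u1].mean(),"shift px",np.round(cv2.phaseCorrelate(s,t)[0],2))
E
```

```text
leaf z 0.054051154015987896 slope deg x,y [0.07824432 0.00735563]
cup mean diff 2.1236363636363635 shift px [-0.07 -0.04]
box mean diff 11.878383530308806 shift px [0.48 0.03]
brush mean diff 2.0833333333333335 shift px [-0.01  0.01]
caseFront mean diff 41.5462962962963 shift px [0.57 2.99]
hinge mean diff 3.9722222222222223 shift px [0.11 0.11]
```

```bash
python3 -c "
from rig import order;print(order.sign_off())"
```

```text
the job is handed in; nothing more can be done
None
```

The mirror leaf now lies fully flat, mirror side up, on the solid half of the case, and I've handed the job in with the arm clear, about 14 s into the 42 s limit. With the fingers closed, I pushed the leaf up from under its free edge and turned it over the spine. At the end I pressed it lightly onto its stop, about 9 N.

**Last checks:**
- **Leaf:** its mirror face is 54.05 mm above the counter (54 mm expected when flat), and its tilt along the turning direction is about 0.01°.
- **Case:** the hinge is within about 0.1 pixel of where it started, so the case has not moved. A second check on the case's front edge showed a 3-pixel shift, but the leaf now covers that edge, so I didn't count it.
- **Cup and toothbrush:** both are within 0.1 pixel of their starting places.
- **Acrylic box:** it read 0.5 pixel off, under 1 mm. The arm's shadow now lies next to it and the fingers never went near it, so I put that down to the shadow.

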